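Kick the gel caster's stand down and hold the cassette upright

ROBOT

A 6-joint arm with a two-finger parallel gripper is mounted at the origin on the work surface. World frame = base frame: x ahead of the robot, y to its left, z up, the work surface at z = 0. Lengths are in m, angles in rad, forces in N, time in s.
With the tool pointing down it reaches from about 0.425 to 0.95 m from the base axis. Payload 3.5 kg.
Tool frame: the origin (TCP) lies midway between the tips of the shut fingers; the grasp point (between the pads) lies 19 mm behind it; z points along the fingers, y is the line along which they close (so a half turn about z gives the same grasp; the last joint's range is limited). The gripper opens to 85 mm and grips with 20 to 120 N. Pads are 22 mm wide; open, the fingers measure 114 mm over their backs; the gripper's body (76 mm by 85 mm) begins 54 mm behind the grasp point. The pads swing forward as they close: fully open they stand 13 mm farther back than shut.
Start: joints at [-1.272, 0.286, 1.577, -0, 1.279, -0.15], TCP at [0.293, -0.608, 0.231] pointing down, gripper open.
Joint ranges: [-2.77, 2.77], [-0.9, 2.22], [0.21, 2.48], [-1.53, 4.67], [0.24, 2.81], [-2.84, 2.84]. Speed limits (rad/s): [2.79, 2.79, 3.14, 3.14, 3.14, 3.14].

INTERFACE

Orientations are given as a unit quaternion [x, y, z, w].
In Python, from plant import * gives the robot as it stands.
- The arm moves only by the tool move_arm, never from a script. Its argument "moves" is a list of rows, each a list of 3 entries, a list of its own where there are three numbers: the opening, from 0 (shut) to 1 (fully open), then the shift along the tool's x, y, z in m, then the turn, a rotation vector about the tool's x, y, z in rad. A call has exactly 10 rows; each row shifts and turns the commanded pose from where the row before left it, along the tool's axes as they then stand; what a row does not reach is not made up. A row lasts 1/12 s, in which the tool goes at most 41.7 mm and 7.16 degrees, less where a joint would pass 70% of its speed; a pose out of reach is approached as far as the arm can. A call is refused whole if a number of a shift passes 0.0417 or a number of a turn 0.125, either way. A call with a gripper value outside its range is refused whole. The fingers move at their own pace and stop on an object; "grip_force" is the grip in N (left out, the last holds). Time passes only in rows, so rows that do not move let the fingers close, or fill a call up. It gives the time, the measured TCP pose, the force, the opening and the grip force at its end, in the units of the state.
- get_state(): the state, without advancing time (a new reading comes with each control period).
- read_camera(name): name is "side" or "top" or "wrist"; returns the picture (400x640x3 uint8, red, green, blue); there is no depth.
- camera_params(name): a dict with "fx", "fy", "cx", "cy" (pixels), "rvec" (rotation vector, rad) and "tvec" (3), from world to camera coordinates, as OpenCV has them; the wrist camera has in their place "tool_from_camera" (4x4, takes a point from camera to tool coordinates, whose origin is the TCP and whose axes are the flange's). Camera axes: x right, y down, z forward; pixel columns grow to the right and rows downward; lengths in m; the calibration is good to about 2 mm. A picture is of the moment at which its call begins: read the wrist's pose just before it. camera_params takes no time and is no camera call.
- sign_off(): hands the job in; it is judged then, once.
The state is a dict: "time": time; "qpos": joint angles; "dq": joint speeds; "joint_efforts": joint torques, N m; "eef_pos": TCP position; "tcp_rot": TCP orientation; "contact_force": force on the tool from outside, world axes, zero at the start; "wrist_torque": the same for the moment, N m; "opening": opening from 0.0 (shut) to 1.0 (fully open); "finger_force": force on a finger pad.
Only numpy, scipy, OpenCV 4.12 (cv2) and the standard library are available. Lean on these libraries where they do the work, as an engineer would, in place of code of your own. Each camera call takes 0.05 s, during which the arm holds its last target. There are 200 camera calls.

TASK

The slab-gel cassette is leaning back on its rest at the pouring angle. Leave it leaning there while you flip the caster's kickstand down past centre until it snaps fully out; then bring the cassette up gently until it stands upright with the kickstand's foot down at the bench, and finish while still holding it steady there with the gripper, because it tips back when let go. Do not disturb the other things on the bench.

Things in the scene. Friction and masses are not known exactly. Their poses are not given: they have to be found in the camera images.
- caster: the gel caster's grey steel base, 185 x 300 x 14 mm, fixed. Origin on the bench under the middle of the hinge axis, which is 35 mm up; x points back to the rest (the way the cassette leans), y along the hinge, z up. Plate from 40 mm in front of the hinge (-x) to 145 mm behind it
- rest: dark steel bracket on the base behind the cassette; the cassette leans back on its 12 mm round cross bar, 110 mm above the bench, 82 to 87 mm behind the hinge. Origin on the base plate under the bar
- cassette: the hinged frame, 270 mm wide: two 20 mm square aluminium posts (y +-125 mm), two glass plates with red clamps, yellow comb (top at z 208 mm), steel bar on top. Origin mid hinge axis, 35 mm over the bench; z up the posts, x backwards (plates' front face at +16 mm). Starts leaning back 0.50 to 0.56 rad; upright when z is vertical. 1.1 kg, heavy to the back: let go, it always tips back on the rest
- grip_bar (a point): middle of the round steel grip bar, 16 mm thick, free for 220 mm along the cassette's y, at x +20, z +245 mm of the cassette; 37 mm clear below it down to the comb. It can be pinched or hooked and turns between the fingers. About 4 N at the bar starts the cassette up, 1 N holds it upright
- kickstand (a joint): kickstand angle (rad): 0 stowed, leg along the front of the cassette towards its middle (its -y, 10 degrees above level); grows as the leg swings down about the cassette's +x; 1.75 at the stop, pointing to its -z. Spring dead centre at 0.80: short of it the leg snaps back to 0, past it on to the stop. Takes up to 0.25 N m about the hub (3 N at the foot)
- kick_hub (a point): the kickstand's pivot on the front of the cassette's left (+y) post: at x -10, y +125, z +75 mm of the cassette
- kick_foot (a point): centre of the foot's round end (black rubber, 16 mm thick). The leg is a 12 mm steel rod, nearly straight from the hub to here: foot at x -72, y 125 + 101 sin(q - 1.75), z 75 - 101 cos(q - 1.75) mm of the cassette, q the kickstand angle. Stand down and cassette upright, this point is 9 mm up, the foot 1 mm off the bench; it lands, and stops the cassette, 0.014 rad past upright
- gel_tray: yellow gel casting tray on the blue mat to the left, 144 x 170 x 53 mm, origin under its middle; leave it alone
- tip_box: blue pipette tip box on the right, 85 x 120 x 62 mm, origin under its middle; leave it alone
- tube_rack: orange rack of small capped tubes on the right, 75 x 150 x 57 mm, origin under its middle; leave it alone
- buffer_bottle: clear bottle with blue cap at the back right, 72 mm wide, 165 mm high, origin under its middle; leave it alone
- beaker: glass beaker on the blue mat to the left, 80 mm wide, 95 mm high, origin under its middle; leave it alone
- pipette: white micropipette lying at the left, 270 mm long, 30 mm high, origin on the bench near the middle of its length; leave it alone

How it is judged:
On the way, in this order (a step that is already met when the one before it is completed fails the run):
1. the kickstand has snapped fully down while the cassette still leans on its rest (value of joint kickstand above 1.65 rad and angle between cassette's own z axis and vertical above 0.3 rad), for 0.2 s.
2. the cassette stands upright, kickstand down, held by the fingers (angle between cassette's own z axis and vertical below 0.05 rad and value of joint kickstand above 1.65 rad and contact force between the fingers and cassette above 0.3 N), for 0.3 s.
At the end, for the whole second after the job is handed in: the cassette within 3 degrees (0.05 rad) of upright and still, the kickstand fully down (within 0.1 rad of its stop) with its foot within about 7 mm of the bench, the fingers still holding the cassette (contact force over 0.3 N), and none of the other things more than 30 mm from where it stood (all of step 2 and height (world z) of kick_foot below 0.015 m and angular speed of cassette below 0.1 rad/s and not (distance of any of gel_tray, tip_box, tube_rack, buffer_bottle, beaker, pipette from where it was at the start of the episode above 0.03 m)); the arm keeps its last pose, push and grip.
It fails at once if the cassette is brought up off its rest (under 0.25 rad from upright) before the kickstand is down (angle between cassette's own z axis and vertical below 0.25 rad and value of joint kickstand below 1.5 rad).
It fails at once if the cassette is tipped forward past upright (bar over 35 mm ahead of its upright place) (x of grip_bar in the frame of caster below -0.015 m).
It fails at once if the cassette is swung or dropped fast (over 1.5 rad/s) (angular speed of cassette above 1.5 rad/s).
It fails at once if another thing on the bench is moved more than 30 mm (distance of any of gel_tray, tip_box, tube_rack, buffer_bottle, beaker, pipette from where it was at the start of the episode above 0.03 m).
It also fails if it takes over 48 s, if anything falls off the work surface, if the arm or the gripper's body presses on something with over 40 N, if the wrist force passes 120 N, or if a joint passes its speed limit or range.

## Working session

There is one attempt and no reset: what is moved stays moved. The work goes in short steps, Python scripts to look and compute and a tool call to move; the robot and the scene stay as the last step left them, time stands still between calls to the robot, and variables do not carry over. Pictures are saved under pics/ and viewed, at most 10 in all, crops included, and the job is handed in when it is done.

Besides the shell and the picture viewer there is one more tool, called after "Call:" as name([rows], argument=value, ...), one row to a line, values as JSON. move_arm: Moves the arm, as the interface text tells. Its arguments: {"type":"object","properties":{"moves":{"type":"array"},"grip_force":{"type":"number"}},"required":["moves"]}

```bash
mkdir -p pics; ls; python3 - <<'E'
from plant import *
import cv2
for n in("side","top"):
    im=read_camera(n); cv2.imwrite(f"pics/{n}0.png",im[:,:,::-1]); print(n,camera_params(n))
print(camera_params("wrist")); print(get_state())
E
```

```text
pics
side {'fx': 370.47688355846486, 'fy': 370.47688355846486, 'cx': 319.6903964893082, 'cy': 200.06474783077138, 'rvec': array([ 0.55011876, -2.67814736,  1.19248743]), 'tvec': array([0.47741596, 0.24331   , 0.99826067])}
top {'fx': 386.73357257966313, 'fy': 386.73357257966313, 'cx': 318.96362460920875, 'cy': 195.74337380606292, 'rvec': array([ 2.10999508, -2.16164257,  0.16415243]), 'tvec': array([0.00851096, 0.53147759, 1.44646085])}
{'fx': 329.9144600602814, 'fy': 329.9144600602814, 'cx': 326.69917346432686, 'cy': 198.09342125809715, 'tool_from_camera': array([[-1.55613344e-04, -9.49591036e-01, -3.13491373e-01,
         7.97690507e-02],
       [ 9.99999857e-01,  1.26641313e-05, -5.34748581e-04,
         7.45133681e-04],
       [ 5.11762555e-04, -3.13491412e-01,  9.49590898e-01,
        -1.43061817e-01],
       [ 0.00000000e+00,  0.00000000e+00,  0.00000000e+00,
         1.00000000e+00]])}
{'time': 0.1, 'qpos': array([-1.27197391e+00,  2.87123361e-01,  1.57800606e+00, -2.77780987e-05,
        1.27859374e+00, -1.49982455e-01]), 'dq': array([ 0.00066524, -0.0032555 , -0.00334396, -0.00101411,  0.00089884,
       -0.00053002]), 'joint_efforts': array([ 7.86758228e-04, -4.07300699e+01, -2.93698311e+01, -1.06699731e-04,
        3.38136975e-03, -7.16611709e-06]), 'eef_pos': array([ 0.29273301, -0.60757428,  0.23006792]), 'tcp_rot': array([ 9.74925807e-01,  2.22527606e-01, -9.24620955e-05, -1.06131459e-03]), 'contact_force': array([ 0.17943119,  0.58873105, -0.11741629]), 'wrist_torque': array([-0.0432605 , -0.00032518, -0.01448885]), 'finger_force': 0.0, 'opening': 0.9963504020720745}
```

View pics/side0.png

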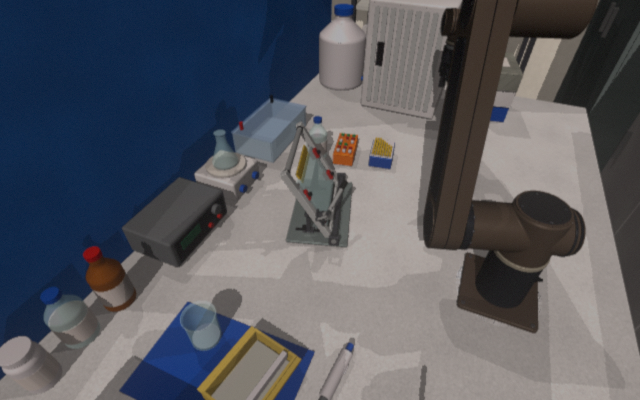

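View pics/top0.png

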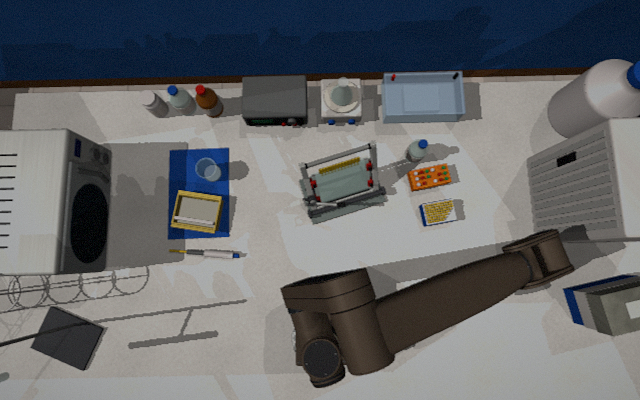

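The cassette stands ahead of the robot, leaning away from it. In the top view its bar runs from about (303,162) to (375,147). The kickstand side (+y) is at the left.

```bash
python3 - <<'E'
import cv2,numpy as np
t=cv2.imread("pics/top0.png")[130:230,285:400]; s=cv2.imread("pics/side0.png")[115:250,270:370]
a=cv2.resize(t,None,fx=3.9,fy=3.9,interpolation=2); b=cv2.resize(s,None,fx=3.3,fy=3.3,interpolation=2)
c=np.zeros((max(a.shape[0],b.shape[0]),a.shape[1]+b.shape[1],3),np.uint8); c[:a.shape[0],:a.shape[1]]=a; c[:b.shape[0],a.shape[1]:]=b
print(c.shape,a.shape);cv2.imwrite("pics/crop0.png",c)
E
```

```text
(446, 778, 3) (390, 448, 3)
```

View pics/crop0.png

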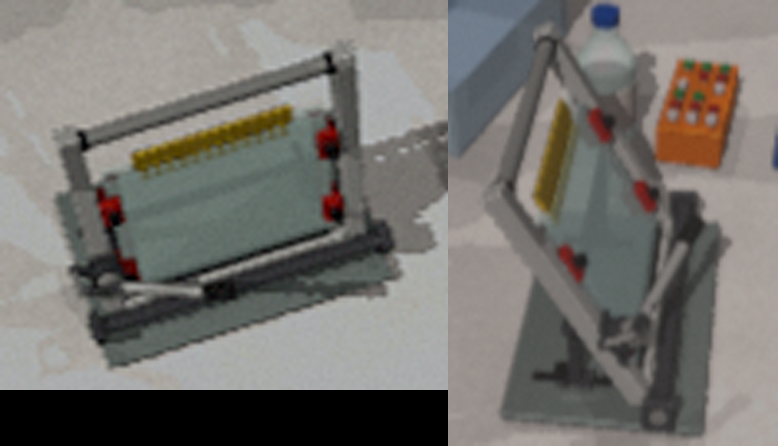

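The crops show:
- Bar ring ends at top-view pixels (306,166) and (369,146); in the side view they are at about (289,171) and (301,127).
- Front plate corners at top-view (313,224) and (384,205).
- The leg lies along the front. Its black foot is at top-view (341,204) and its hub at (311,201).

```bash
cat > h.py <<'E'
import numpy as np,cv2
from plant import *
from scipy.spatial.transform import Rotation as R
def cam(n):
    p=camera_params(n);K=np.array([[p['fx'],0,p['cx']],[0,p['fy'],p['cy']],[0,0,1]]);return K,R.from_rotvec(p['rvec']).as_matrix(),p['tvec']
def ray(n,uv):
    K,r,t=cam(n);d=r.T@np.linalg.inv(K)@[*uv,1];return -r.T@t,d
def plane(n,uv,z):
    c,d=ray(n,uv);return c+d*(z-c[2])/d[2]
def tri(u1,u2,a="top",b="side"):
    P=[]
    for n in(a,b):
        K,r,t=cam(n);P.append(K@np.c_[r,t])
    X=cv2.triangulatePoints(P[0],P[1],np.array(u1,float),np.array(u2,float));X=(X[:3]/X[3])[:,0]
    return X,[np.round((p@[*X,1])[:2]/(p@[*X,1])[2],1) for p in P]
E
python3 - <<'E'
from h import *
np.set_printoptions(precision=4,suppress=True)
L=tri((306,165.9),(289.5,171.5));Rr=tri((369.1,146.2),(301,127));print(L,Rr)
d=L[0]-Rr[0];print("bar len",np.linalg.norm(d),"yaw",np.arctan2(d[1],d[0])-np.pi/2, (L[0]+Rr[0])/2)
a=plane("top",(313.2,223.8),.014);b=plane("top",(383.7,204.9),.014);d=a-b
print(a,b,np.linalg.norm(d),np.arctan2(d[1],d[0])-np.pi/2,(a+b)/2)
print("foot",plane("top",(341,204.3),.12))
print("hub",plane("top",(310.5,201),.11))
E
```

```text
(array([0.5973, 0.0347, 0.246 ]), [array([306.4, 167.1]), array([287.8, 171.1])]) (array([ 0.6619, -0.179 ,  0.2475]), [array([369.3, 146.8]), array([300.3, 126.8])])
bar len 0.22330475150270218 yaw 0.2932293571350706 [ 0.6296 -0.0722  0.2467]
[0.4264 0.0207 0.014 ] [ 0.4936 -0.2561  0.014 ] 0.28480989217203995 0.23814080867367005 [ 0.46   -0.1177  0.014 ]
foot [ 0.4856 -0.0839  0.12  ]
hub [0.5019 0.0269 0.11  ]
```

```bash
cat >> h.py <<'E'
YAW=.28;C=np.array([.496,-.109])
def cas(xy): # caster -> world xy
    c,s=np.cos(YAW),np.sin(YAW);return C+np.array([[c,-s],[s,c]])@xy
def rows(xyz,n,yaw=None,nrot=None):
    s=get_state();r=R.from_quat(s['tcp_rot']);p=s['eef_pos'];d=(np.array(xyz)-p)/n
    w=0
    if yaw is not None:
        x=r.as_matrix()[:,0];w=-((yaw-np.arctan2(x[1],x[0]))/nrot)
    for i in range(n):
        print(np.round(r.inv().apply(d),3).tolist(),round(w,3) if nrot and i<nrot else 0)
        if nrot and i<nrot:r=r*R.from_rotvec([0,0,w])
def loc(): # TCP in caster frame, yaw of tool minus wanted
    s=get_state();c,q=np.cos(YAW),np.sin(YAW);x=R.from_quat(s['tcp_rot']).as_matrix()
    print(round(s['time'],2),"caster",np.round(np.r_[np.array([[c,q],[-q,c]])@(s['eef_pos'][:2]-C),s['eef_pos'][2]],4),"toolx yaw err",np.round(np.arctan2(x[1,0],x[0,0])-YAW-np.pi/2,3),"z",np.round(x[:,2],3),"F",np.round(s['contact_force'],2),s['opening'],s['finger_force'])
E
python3 - <<'E'
from h import *
rows([*cas([-.002,.055]),.2],20,YAW+np.pi/2,12)
E
```

```text
[0.02, -0.021, 0.002] -0.117
[0.023, -0.018, 0.002] -0.117
[0.025, -0.016, 0.002] -0.117
[0.026, -0.013, 0.002] -0.117
[0.028, -0.009, 0.002] -0.117
[0.028, -0.006, 0.002] -0.117
[0.029, -0.003, 0.002] -0.117
[0.029, 0.001, 0.002] -0.117
[0.029, 0.004, 0.002] -0.117
[0.028, 0.007, 0.002] -0.117
[0.027, 0.011, 0.002] -0.117
[0.026, 0.014, 0.002] -0.117
[0.024, 0.017, 0.002] 0
[0.024, 0.017, 0.002] 0
[0.024, 0.017, 0.002] 0
[0.024, 0.017, 0.002] 0
[0.024, 0.017, 0.002] 0
[0.024, 0.017, 0.002] 0
[0.024, 0.017, 0.002] 0
[0.024, 0.017, 0.002] 0
```

Call:
move_arm([
  [0,[0.02,-0.021,0],[0,0,-0.117]],
  [0,[0.023,-0.018,0],[0,0,-0.117]],
  [0,[0.025,-0.016,0],[0,0,-0.117]],
  [0,[0.026,-0.013,0],[0,0,-0.117]],
  [0,[0.028,-0.009,0],[0,0,-0.117]],
  [0,[0.028,-0.006,0],[0,0,-0.117]],
  [0,[0.029,-0.003,0],[0,0,-0.117]],
  [0,[0.029,0.001,0],[0,0,-0.117]],
  [0,[0.029,0.004,0],[0,0,-0.117]],
  [0,[0.028,0.007,0],[0,0,-0.117]],
])

```text
time: 0.93
eef_pos: [0.3857, -0.3303, 0.2308]
tcp_rot: [0.688, 0.726, 0.0, -0.0]
contact_force: [1.6, -0.6, 0.5]
opening: -0.001
finger_force: 0.0
```

Call:
move_arm([
  [0,[0.027,0.011,0],[0,0,-0.117]],
  [0,[0.026,0.014,0],[0,0,-0.117]],
  [0,[0.024,0.017,0],[0,0,0]],
  [0,[0.024,0.017,0],[0,0,0]],
  [0,[0.024,0.017,0],[0,0,0]],
  [0,[0.024,0.017,0],[0,0,0]],
  [0,[0.024,0.017,0],[0,0,0]],
  [0,[0.024,0.017,0],[0,0,0]],
  [0,[0.024,0.017,0.01],[0,0,0]],
  [0,[0.02,0.014,0.01],[0,0,0]],
])

```text
time: 1.77
eef_pos: [0.4808, -0.0572, 0.2115]
tcp_rot: [0.6, 0.8, 0.0, 0.001]
contact_force: [0.6, -0.2, -0.0]
opening: -0.002
finger_force: 0.0
```

```bash
python3 - <<'E'
from h import *
loc(); im=read_camera("wrist");cv2.imwrite("pics/w1.png",im[:,:,::-1])
E
```

```text
1.77 caster [-0.0003  0.054   0.2115] toolx yaw err 0.003 z [ 0.001 -0.    -1.   ] F [ 0.59 -0.18 -0.03] -0.0016717608328660274 0.0
```

View pics/w1.png

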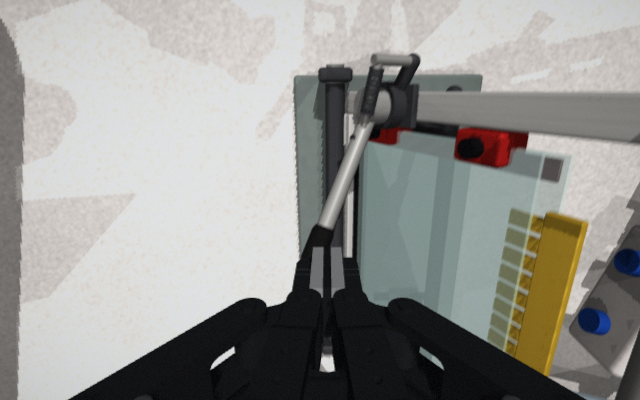

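The leg runs from the hub at about (375,108) to the black foot starting near (321,235). The hinge tube is at about u=337, with its end cap at (335,73). Next I compare these with the predicted positions.

```bash
cat >> h.py <<'E'
TH=.53
def cst(p): # cassette -> world
    c,s=np.cos(TH),np.sin(TH);x=p[0]*c+p[2]*s;z=.035-p[0]*s+p[2]*c
    return np.r_[cas([x,p[1]]),z]
def leg(q,s=1): return np.array([-.010-.062*s,.125+.101*s*np.sin(q-1.75),.075-.101*s*np.cos(q-1.75)])
def wproj(P):
    p=camera_params("wrist");st=get_state();T=np.eye(4);T[:3,:3]=R.from_quat(st['tcp_rot']).as_matrix();T[:3,3]=st['eef_pos']
    X=np.linalg.inv(T@p['tool_from_camera'])@np.r_[P,1];return np.round([p['fx']*X[0]/X[2]+p['cx'],p['fy']*X[1]/X[2]+p['cy']],1)
E
python3 - <<'E'
from h import *
for TH_ in(.5,.53,.56):
    import h;h.TH=TH_
    print(TH_,"hub",wproj(cst(leg(0,0))),"foot",wproj(cst(leg(0))),"s.75",wproj(cst(leg(0,.75))),"bar end",wproj(cst([.02,.11,.245])))
print("tcp",wproj(get_state()['eef_pos']),"hinge end",wproj(np.r_[cas([0,.14]),.035]),"plate front-left",wproj(np.r_[cas([-.04,.15]),.014]),"plate back-left",wproj(np.r_[cas([.145,.15]),.014]))
E
```

```text
0.5 hub [366.1 108. ] foot [300.5 261.6] s.75 [317.6 221.6] bar end [719.2 173. ]
0.53 hub [368.9 107.9] foot [305.6 262. ] s.75 [322.1 221.7] bar end [723.2 170.4]
0.56 hub [371.6 107.9] foot [310.7 262.3] s.75 [326.7 221.8] bar end [726.  167.8]
tcp [327.9 261.4] hinge end [328.3  87. ] plate front-left [286.7  76.1] plate back-left [479.  77.]
```

The fit is within 1 cm. I shift the caster +6 mm in its x, then push the leg down along its arc.

```bash
sed -i 's/C=np.array(\[.496,-.109\])/C=np.array([.5018,-.1073])/' h.py; python3 -c "
from h import *
loc()"
```

```text
1.82 caster [-0.0062  0.0574  0.2086] toolx yaw err 0.005 z [-0.003  0.004 -1.   ] F [-1.65  1.63 -1.16] -0.0006905032020539228 0.0
```

Call:
move_arm([
  [0,[0,0.001,0.015],[0,0,0]],
  [0,[0,0.001,0.015],[0,0,0]],
  [0,[0,0.001,0.015],[0,0,0]],
  [0,[0,0.001,0.016],[0,0,0]],
  [0,[0,-0.002,0.005],[0,0,0]],
  [0,[0,-0.002,0.005],[0,0,0]],
  [0,[0,-0.002,0.005],[0,0,0]],
  [0,[0,-0.003,0.005],[0,0,0]],
  [0,[0,-0.003,0.005],[0,0,0]],
  [0,[0,-0.002,0.005],[0,0,0]],
])

```text
time: 2.65
eef_pos: [0.4704, -0.0618, 0.1204]
tcp_rot: [0.601, 0.799, 0.0, 0.0]
contact_force: [-1.3, 1.4, 1.6]
opening: -0.001
finger_force: 1.4
```

Call:
move_arm([
  [0,[0.004,-0.004,0.007],[0,0,0]],
  [0,[0.004,-0.004,0.007],[0,0,0]],
  [0,[0.004,-0.005,0.008],[0,0,0]],
  [0,[0.005,-0.002,0.004],[0,0,0]],
  [0,[0.005,-0.002,0.004],[0,0,0]],
  [0,[0.004,-0.002,0.004],[0,0,0]],
  [0,[0.004,-0.002,0.004],[0,0,0]],
  [0,[0,0,0],[0,0,0]],
  [0,[0,0,0],[0,0,0]],
  [0,[0,0,0],[0,0,0]],
])

```text
time: 3.48
eef_pos: [0.4426, -0.0389, 0.0827]
tcp_rot: [0.601, 0.8, 0.0, 0.0]
contact_force: [0.7, -0.4, -0.3]
opening: 0.001
finger_force: 0.0
```

```bash
python3 - <<'E'
from h import *
loc(); im=read_camera("wrist");cv2.imwrite("pics/w2.png",im[:,:,::-1])
E
```

```text
3.48 caster [-0.038   0.0821  0.0827] toolx yaw err 0.002 z [ 0.001 -0.    -1.   ] F [ 0.74 -0.37 -0.29] 0.0005470357081088747 0.0
```

View pics/w2.png

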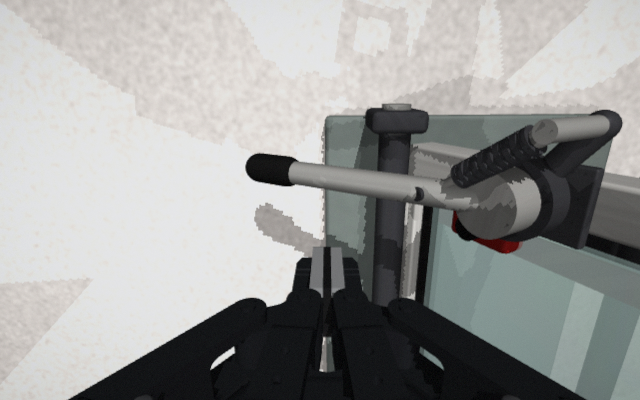

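The leg has snapped down: the foot is at (265,168), level with the hub. Next I rise and move over the grip bar with the gripper open.

Call:
move_arm([
  [0,[0,0,-0.035],[0,0,0]],
  [0,[0,0,-0.035],[0,0,0]],
  [0,[0,0,-0.035],[0,0,0]],
  [0,[0,0,-0.035],[0,0,0]],
  [0,[0,0,-0.035],[0,0,0]],
  [0,[0,0,-0.035],[0,0,0]],
  [1,[0,0,-0.03],[0,0,0]],
  [1,[-0.015,0.03,0],[0,0,0]],
  [1,[-0.015,0.03,0],[0,0,0]],
  [1,[-0.015,0.03,0],[0,0,0]],
])

```text
time: 4.37
eef_pos: [0.5429, -0.0574, 0.3246]
tcp_rot: [0.601, 0.799, 0.001, 0.002]
contact_force: [0.8, -0.2, -0.2]
opening: 0.566
finger_force: 0.0
```

Call:
move_arm([
  [1,[-0.015,0.03,0],[0,0,0]],
  [1,[-0.015,0.03,0],[0,0,0]],
  [1,[-0.007,0.029,0],[0,0,0]],
  [1,[0,0,0.015],[0,0,0]],
  [1,[0,0,0.015],[0,0,0]],
  [1,[0,0,0.01],[0,0,0]],
  [1,[0,0,0],[0,0,0]],
  [1,[0,0,0],[0,0,0]],
  [1,[0,0,0],[0,0,0]],
  [1,[0,0,0],[0,0,0]],
])

```text
time: 5.2
eef_pos: [0.6373, -0.0679, 0.2842]
tcp_rot: [0.601, 0.799, 0.001, 0.001]
contact_force: [-0.3, -0.7, 0.5]
opening: 1.004
finger_force: 0.0
```

```bash
python3 - <<'E'
from h import *
loc(); im=read_camera("wrist");cv2.imwrite("pics/w3.png",im[:,:,::-1])
for a in(.5,.53,.56):
    import h;h.TH=a;print(a,[(wproj(cst([.02,y,.245])),np.round(cst([.02,y,.245])[2],3)) for y in(0,.05,.1)])
print(wproj(get_state()['eef_pos']))
E
```

```text
5.2 caster [0.1411 0.0004 0.2842] toolx yaw err 0.002 z [ 0.003 -0.001 -1.   ] F [-0.33 -0.68  0.5 ] 1.0038078647920023 0.0
0.5 [(array([317.6, 226.8]), np.float64(0.24)), (array([317. , 145.3]), np.float64(0.24)), (array([316.3,  48.8]), np.float64(0.24))]
0.53 [(array([327.6, 224.1]), np.float64(0.236)), (array([327.8, 144.1]), np.float64(0.236)), (array([328. ,  49.7]), np.float64(0.236))]
0.56 [(array([336.9, 221.5]), np.float64(0.232)), (array([337.9, 143. ]), np.float64(0.232)), (array([339. ,  50.6]), np.float64(0.232))]
[327.9 261.4]
```

View pics/w3.png

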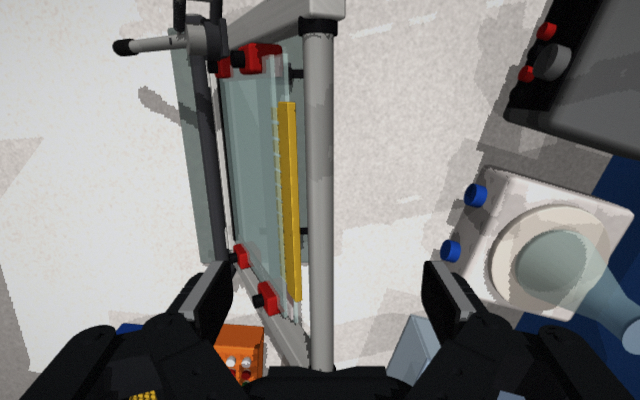

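The bar is vertical at u≈320, with its ring end at (318,27). That matches a lean of about 0.51, so the bar is at x'=137 mm, Z≈239 mm. Next I lower and pinch it.

Call:
move_arm([
  [1,[0,-0.004,0.01],[0,0,0]],
  [1,[0,0,0.013],[0,0,0]],
  [1,[0,0,0.013],[0,0,0]],
  [1,[0,0,0.013],[0,0,0]],
  [1,[0,0,0.013],[0,0,0]],
  [1,[0,0,0],[0,0,0]],
  [0.4,[0,0,0],[0,0,0]],
  [0.3,[0,0,0],[0,0,0]],
  [0.25,[0,0,0],[0,0,0]],
  [0.2,[0,0,0],[0,0,0]],
], grip_force=25)

```text
time: 6.08
eef_pos: [0.6337, -0.069, 0.2215]
tcp_rot: [0.601, 0.799, 0.0, 0.001]
contact_force: [0.1, 0.5, 0.4]
opening: 0.45
finger_force: 0.0
```

Call:
move_arm([
  [0.1,[0,0,0],[0,0,0]],
  [0.05,[0,0,0],[0,0,0]],
  [0,[0,0,0],[0,0,0]],
  [0,[0,0,0],[0,0,0]],
  [0,[0,0,0],[0,0,0]],
  [0,[0,0,0],[0,0,0]],
  [0,[0,0,0],[0,0,0]],
  [0,[0,0,0],[0,0,0]],
  [0,[0,0,0],[0,0,0]],
  [0,[0,0,0],[0,0,0]],
])

```text
time: 6.92
eef_pos: [0.6336, -0.0689, 0.2211]
tcp_rot: [0.601, 0.799, 0.0, 0.001]
contact_force: [0.4, 0.2, 4.9]
opening: 0.18
finger_force: 24.7
```

```bash
python3 - <<'E'
from h import *
loc()
# arc from the grasp: pinched bar centre at caster x b, hinge at 0; tool steps (y, z) for equal angles
r=np.hypot(.02,.245);a0=np.arctan2(.02,.245)
for th in np.linspace(.51,0,18): print(round(th,3),np.round([1e3*r*np.sin(a0+th),35+1e3*r*np.cos(a0+th)],1),end=' ')
im=read_camera("wrist");cv2.imwrite("pics/w4.png",im[:,:,::-1])
E
```

```text
6.92 caster [0.1372 0.0005 0.2211] toolx yaw err 0.002 z [ 0.002 -0.    -1.   ] F [0.35 0.17 4.86] 0.17993535183264142 24.72144305706024
0.51 [137.1 239.1] 0.48 [130.9 243.1] 0.45 [124.6 246.9] 0.42 [118.2 250.6] 0.39 [111.6 254. ] 0.36 [105.  257.2] 0.33 [ 98.3 260.3] 0.3 [ 91.5 263.1] 0.27 [ 84.6 265.8] 0.24 [ 77.7 268.2] 0.21 [ 70.6 270.4] 0.18 [ 63.5 272.5] 0.15 [ 56.4 274.3] 0.12 [ 49.2 275.8] 0.09 [ 41.9 277.2] 0.06 [ 34.7 278.4] 0.03 [ 27.3 279.3] 0.0 [ 20. 280.]
```

View pics/w4.png

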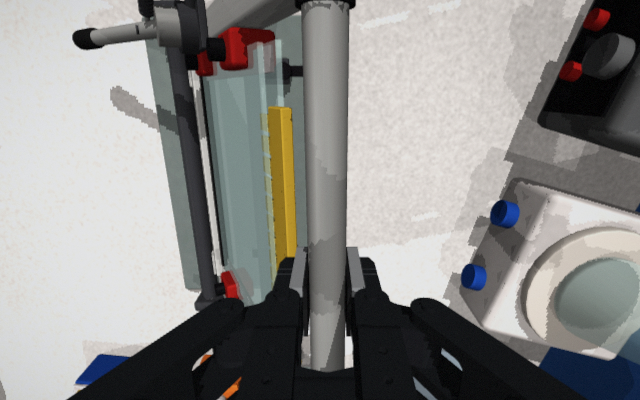

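The bar is pinched between the pads, at u 302–350. Next I lift it along the arc at about 0.35 rad/s.

Call:
move_arm([
  [0,[0,-0.003,-0.002],[0,0,0]],
  [0,[0,-0.006,-0.004],[0,0,0]],
  [0,[0,-0.006,-0.004],[0,0,0]],
  [0,[0,-0.007,-0.004],[0,0,0]],
  [0,[0,-0.006,-0.003],[0,0,0]],
  [0,[0,-0.007,-0.003],[0,0,0]],
  [0,[0,-0.007,-0.003],[0,0,0]],
  [0,[0,-0.007,-0.003],[0,0,0]],
  [0,[0,-0.007,-0.003],[0,0,0]],
  [0,[0,-0.007,-0.002],[0,0,0]],
])

```text
time: 7.8
eef_pos: [0.5736, -0.0866, 0.2526]
tcp_rot: [0.601, 0.799, 0.001, 0.002]
contact_force: [5.4, -0.1, 6.6]
opening: 0.179
finger_force: 24.8
```

```bash
python3 -c "
from h import *
loc()"
```

```text
7.8 caster [0.0747 0.     0.2526] toolx yaw err 0.002 z [ 0.005 -0.001 -1.   ] F [ 5.38 -0.11  6.6 ] 0.1787559138535161 24.807169139385223
```

Call:
move_arm([
  [0,[0,-0.007,-0.002],[0,0,0]],
  [0,[0,-0.007,-0.002],[0,0,0]],
  [0,[0,-0.007,-0.002],[0,0,0]],
  [0,[0,-0.007,-0.001],[0,0,0]],
  [0,[0,-0.007,-0.001],[0,0,0]],
  [0,[0,-0.006,-0.001],[0,0,0]],
  [0,[0,-0.005,0],[0,0,0]],
  [0,[0,-0.003,0],[0,0,0]],
  [0,[0,0,0],[0,0,0]],
  [0,[0,0,0],[0,0,0]],
])

```text
time: 8.63
eef_pos: [0.5251, -0.1009, 0.261]
tcp_rot: [0.601, 0.799, -0.001, 0.001]
contact_force: [2.9, -3.3, 5.9]
opening: 0.174
finger_force: 26.6
```

```bash
python3 - <<'E'
from h import *
loc(); a=read_camera("wrist")[:,:,::-1];b=read_camera("side")[115:250,260:380,::-1]
b=cv2.resize(b,None,fx=3,fy=3,interpolation=2);a=a[:,100:500];c=np.zeros((405,760,3),np.uint8);c[:400,:400]=a;c[:,400:]=b
cv2.imwrite("pics/w5.png",c)
import h;h.TH=0
print("upright: foot",wproj(cst(leg(1.75))),"hub",wproj(cst(leg(1.75,0))))
E
```

```text
8.63 caster [ 0.0242 -0.0003  0.261 ] toolx yaw err 0.002 z [ 0.001 -0.002 -1.   ] F [ 2.87 -3.33  5.95] 0.17380411343968777 26.557805836200714
upright: foot [239.4  44.8] hub [285.  29.]
```

View pics/w5.png

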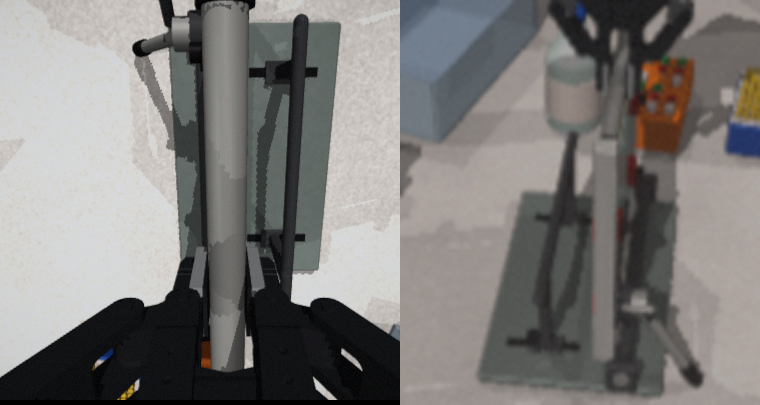

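The cassette is nearly upright. The foot is at wrist pixel (238,47) against (239,45) expected for upright, and the hub is at (285,32) against (285,29). I nudge it 3 mm forward and let it settle.

Call:
move_arm([
  [0,[0,-0.001,0],[0,0,0]],
  [0,[0,-0.001,0],[0,0,0]],
  [0,[0,-0.001,0],[0,0,0]],
  [0,[0,0,0],[0,0,0]],
  [0,[0,0,0],[0,0,0]],
  [0,[0,0,0],[0,0,0]],
  [0,[0,0,0],[0,0,0]],
  [0,[0,0,0],[0,0,0]],
  [0,[0,0,0],[0,0,0]],
  [0,[0,0,0],[0,0,0]],
])

```text
time: 9.57
eef_pos: [0.5224, -0.1017, 0.2612]
tcp_rot: [0.601, 0.799, -0.001, 0.001]
contact_force: [2.9, -3.3, 7.0]
opening: 0.177
finger_force: 26.7
```

```bash
python3 - <<'E'
from h import *
loc()
import h;h.TH=0
print("TH0 foot",wproj(cst(leg(1.75))))
h.TH=.05
print("TH.05 foot",wproj(cst(leg(1.75))))
im=read_camera("wrist").astype(int)[20:80,200:275]; m=(im.sum(2)<110);v,u=np.nonzero(m);print("dark foot px",len(u),u.min()+200,np.median(u[u<55])+200,np.median(v[u<55])+20)
E
```

```text
9.57 caster [ 0.0213 -0.0003  0.2612] toolx yaw err 0.002 z [ 0.    -0.002 -1.   ] F [ 2.94 -3.33  7.01] 0.17660221747215396 26.666996777057648
TH0 foot [242.2  44.8]
TH.05 foot [240.3  44.3]
dark foot px 182 236 242.0 50.0
```

```bash
python3 -c "
from plant import *
print(sign_off())"
```

```text
the job is handed in; nothing more can be done
None
```

I handed the job in at about 9.6 s: the kickstand snapped fully down while the cassette still leaned on its rest, and the gripper now holds the cassette upright to within about 0.02 rad by my measurement, with the foot down at the bench; the hand-in returned no verdict, and I did not measure the other bench items again, though the arm met no sign of contact with them.

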